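Row up blanks in the glue-up jig

ROBOT

A 6-joint arm with a two-finger parallel gripper is mounted at the origin on the work surface. World frame = base frame: x ahead of the robot, y to its left, z up, the work surface at z = 0. Lengths are in mm, angles in degrees, forces in N, time in s.
With the tool pointing down it reaches from about 300 to 850 mm from the base axis. Payload 4.2 kg.
Tool frame: the origin (TCP) lies at the very end of the fingers, on their centre line; the grasp point (between the pads) lies 19 mm behind it; z points along the fingers, y is the line along which they close (so a half turn about z gives the same grasp; the last joint's range is limited). The gripper opens to 91 mm and grips with 3 to 60 N. Pads are 32 mm wide; open, the fingers measure 118 mm over their backs; the gripper's body (76 mm by 178 mm) begins 60 mm behind the grasp point.
Start: joints at [62.051, 18.312, 89.639, -0, 72.044, -1.146], TCP at [259.286, 513.239, 213.976] pointing down, gripper open.
Joint ranges: [-177.97, 177.97], [-48.28, 115.42], [12.27, 149.76], [-77.06, 257.06], [2.81, 150.46], [-146.56, 146.56]. Speed limits (degrees/s): [147.25, 147.25, 180, 180, 180, 180].

INTERFACE

Orientations are given as [roll, pitch, yaw] about the fixed x, y, z axes, in that order (R = Rz(yaw) Ry(pitch) Rx(roll)).
In Python, from workcell import env, grab_frame gives the robot as it stands. The module is installed in compiled form; this text tells all that it offers.
- The arm moves only by the tool move_arm, never from a script. Its argument "plan" is a list of rows, each an object of numbers: "tx", "ty", "tz": the shift along the tool's x, y, z in cm; "wx", "wy", "wz": the turn, a rotation vector about the tool's x, y, z in rad. In form: [{"tx": .., "ty": .., "tz": .., "wx": .., "wy": .., "wz": ..}, ...]. A call has 1 to 12 rows; each row shifts and turns the commanded pose from where the row before left it, along the tool's axes as they then stand; what a row does not reach is not made up. A row lasts 1/12 s, in which the tool goes at most 41.7 mm and 7.16 degrees, less where a joint would pass 70% of its speed; a pose out of reach is approached as far as the arm can. A call is refused whole if a number of a shift passes 4.17 or a number of a turn 0.125, either way. A call with a gripper value outside its range is refused whole. "gripper" is the finger opening in cm, from 0 to 9.12, set as the call begins (left out, the last holds). The fingers move at their own pace and stop on an object; "force" is the grip in N (left out, the last holds). Time passes only in rows, so rows that do not move let the fingers close. It gives the time, the measured TCP pose, the force, the opening and the grip force at its end, in the units of the state.
- env.state(): the state, without advancing time (a new reading comes with each control period).
- grab_frame(name): name is "scene" or "side" or "wrist"; returns a dict with "color" (420x560x3 uint8, red, green, blue), "vfov" (degrees; the focal length in pixels is half the picture's height over the tangent of half this angle, whatever the lens; pixels are square), "cx", "cy" (the principal point, pixels), "k1" (the pictures are not rectified: a ray, as slopes to the right and down, at radius r is drawn at 1 + k1 r^2 times it, then the intrinsics apply), "view" (4x4, takes a point from world to camera coordinates). Camera axes: x right, y up, looking along -z (the intrinsics and any distortion apply to the point x, -y, -z); pixel columns grow to the right and rows downward; lengths in mm; the calibration is good to about 2 mm. A picture is of the moment at which its call begins. There is no depth.
- env.job_done(): hands the job in; it is judged then, once.
The state is a dict: "time_s": time; "qpos": joint angles; "qvel": joint speeds; "effort": joint torques, N m; "ee_pos": TCP position; "ee_rot": TCP orientation; "force": force on the tool from outside, world axes, zero at the start; "torque": the same for the moment, N m; "gripper_width": finger opening in mm; "gripper_force": force on a finger pad.
Only numpy, scipy, OpenCV 4.12 (cv2) and the standard library are available. Lean on these libraries where they do the work, as an engineer would, in place of code of your own. Each camera call takes 0.05 s, during which the arm holds its last target. There are 200 camera calls.

TASK

Get the three wooden blanks ready for gluing: slide them along the bench, without lifting or tipping them, in under the aluminium bar so that they lie in one straight row flat against the plywood fence, long sides along it, in any order. Press the row up snugly with the robot against whichever red flip stop is down in front of the fence, so that the first blank touches the stop and there are no gaps, and leave all three square to the fence. Push gently, do not strike the jig, and leave the other things on the bench where they are.

Things in the scene. Friction and masses are not known exactly. Their poses are not given: they have to be found in the camera images.
- jig: Glue-up jig, fixed. Plywood fence 560 mm long (along y), 34 mm high, 30 mm thick. Origin: on the bench top, in the fence's front face (towards the robot), at the middle of its length; z up, x points into the fence, away from the robot. Two steel posts behind the fence at y = +-262 mm hold the pressure bar with arms 98 to 118 mm above the bench.
- bar (a point): Centre of the aluminium pressure bar, which runs parallel to the fence over where the row will lie: 22 mm along x, 560 mm along y, 26 mm high, so x = -50 to -28 mm of the jig, 88 to 114 mm above the bench (screw heads on it to 132 mm). A vertical gripper meets it before a blank is home; tilted 25 to 45 degrees, fingertips away from the robot, it goes under.
- stop: The flip stop that is DOWN, at the left or right end of the fence, 187 mm from its middle: red tongue in front of the fence, fixed. Origin: on the bench, in the fence's front face, at the middle of the tongue's width; axes as the jig's. Tongue: 24 mm wide (sides at y = +-12 mm), x = -62 mm to the fence, z = 4 to 34 mm.
- parked: The other flip stop, folded back, at the other end, 187 mm from the middle; its red tongue is behind the fence, nothing of it in front. Origin and axes as the stop's. Not to be used.
- blank_a: Loose hardwood blank, pale, 60 mm along its x, 80 mm along its y, 36 mm high, about 130 g. Origin: centre of its underside. Lies on the bench in front of the fence, a little turned, its long side roughly along the fence. Home against the fence its centre is at x = -30 mm of the jig, its front face at x = -60 mm.
- blank_b: Loose hardwood blank, dark brown, 60 mm along its x, 80 mm along its y, 36 mm high, about 130 g. Origin: centre of its underside. Lies on the bench in front of the fence, a little turned, its long side roughly along the fence. Home against the fence its centre is at x = -30 mm of the jig, its front face at x = -60 mm.
- blank_c: Loose hardwood blank, reddish, 60 mm along its x, 80 mm along its y, 36 mm high, about 130 g. Origin: centre of its underside. Lies on the bench in front of the fence, a little turned, its long side roughly along the fence. Home against the fence its centre is at x = -30 mm of the jig, its front face at x = -60 mm.
- tape: Bystander, leave alone: yellow tape measure, 62 x 34 x 58 mm, left of the jig. Origin: centre of the underside.
- offcut: Bystander, leave alone: plywood offcut, 90 x 35 x 22 mm, right of the jig. Origin: centre of the underside.
- glue: Bystander, leave alone: glue bottle, white, 60 mm diameter, 160 mm high, behind the fence. Origin: centre of the underside.
- tin: Bystander, leave alone: green tin, 74 mm diameter, 90 mm high, behind the fence. Origin: centre of the underside.
- mallet: Bystander, leave alone: hammer, lying at the left, near the robot. Origin: centre of the underside (middle of the tool's length, roughly).
- driver: Bystander, leave alone: screwdriver, lying at the right. Origin: centre of the underside (middle of the tool's length, roughly).
- mug: Bystander, leave alone: mug, blue, 80 mm diameter, 90 mm high, at the left. Origin: centre of the underside.
There are look-alikes about, which are no part of the job. Leave any blue look-alike of the blank_a alone. Leave any turquoise look-alike of the blank_c alone.

How it is judged (in metres and radians):
On the way:
1. the three blanks are pushed together up to the stop (gaps together under 10 mm) and bear on it with more than 1.5 N (contact force between stop and anything else above 1.5 N and y of blank_a in the frame of stop between -0.222 and 0.222 m and y of blank_a in the frame of jig between -0.15 and 0.15 m and y of blank_b in the frame of stop between -0.222 and 0.222 m and y of blank_b in the frame of jig between -0.15 and 0.15 m and y of blank_c in the frame of stop between -0.222 and 0.222 m and y of blank_c in the frame of jig between -0.15 and 0.15 m), for 0.05 s.
At the end, for the whole second after the job is handed in: All three blanks stand flat on the bench between the two stop places, their backs within about 2.5 mm of the fence and square to it within 0.045 rad, and butted up to the lowered red stop: the gaps from the stop to the last blank add up to less than 5 mm. All at rest (y of blank_a in the frame of stop between -0.217 and 0.217 m and y of blank_a in the frame of jig between -0.15 and 0.15 m and x of blank_a in the frame of jig between -0.0328 and -0.027 m and angle between the x axis of each of blank_a, blank_b, blank_c and the x axis of jig, either way round below 0.045 rad and height (world z) of each of blank_a, blank_b, blank_c below 0.004 m and angle between each of blank_a, blank_b, blank_c's own z axis and vertical below 0.05 rad and linear speed of each of blank_a, blank_b, blank_c below 0.01 m/s and y of blank_b in the frame of stop between -0.217 and 0.217 m and y of blank_b in the frame of jig between -0.15 and 0.15 m and x of blank_b in the frame of jig between -0.0328 and -0.027 m and y of blank_c in the frame of stop between -0.217 and 0.217 m and y of blank_c in the frame of jig between -0.15 and 0.15 m and x of blank_c in the frame of jig between -0.0328 and -0.027 m); the robot touches nothing.
It fails at once if a bystander is moved more than 20 mm (distance of any of tape, offcut, glue, tin, mallet, driver, mug from where it was at the start of the episode above 0.02 m).
It fails at once if a blank is lifted (over 15 mm) or tipped (over 0.25 rad) instead of slid (height (world z) of any of blank_a, blank_b, blank_c above 0.015 m or angle between any of blank_a, blank_b, blank_c's own z axis and vertical above 0.25 rad).
It fails at once if a blank is pushed with more than 40 N (contact force between the arm and blank_a above 40 N or contact force between the arm and blank_b above 40 N or contact force between the arm and blank_c above 40 N).
It fails at once if the robot strikes the jig (fence, pressure bar) with more than 20 N (contact force between the arm and jig above 20 N).
It also fails if it takes over 72 s, if anything falls off the work surface, if the arm or the gripper's body presses on something with over 40 N, if the wrist force passes 120 N, or if a joint passes its speed limit or range.

## Working session

There is one attempt and no reset: what is moved stays moved. The work goes in short steps, Python scripts to look and compute and a tool call to move; the robot and the scene stay as the last step left them, time stands still between calls to the robot, and variables do not carry over. Pictures are saved under pics/ and viewed, at most 10 in all, crops included, and the job is handed in when it is done.

Besides the shell and the picture viewer there is one more tool, called as name(argument=value, ...) on one line, values as JSON. move_arm: Moves the arm, as the interface text tells. Its arguments: {"type":"object","properties":{"plan":{"type":"array","items":{"type":"object","properties":{"tx":{"type":"number"},"ty":{"type":"number"},"tz":{"type":"number"},"wx":{"type":"number"},"wy":{"type":"number"},"wz":{"type":"number"}}}},"gripper":{"type":"number"},"force":{"type":"number"}},"required":["plan"]}

```bash
mkdir -p pics
cat > h.py <<'E'
import numpy as np, cv2
from workcell import env, grab_frame
def snap(n,fn):
    f=grab_frame(n); cv2.imwrite('pics/'+fn,f['color'][:,:,::-1]); np.save('pics/'+n+'.npy',f,allow_pickle=True); return f
def load(n): return np.load('pics/'+n+'.npy',allow_pickle=True).item()
def K(f):
    F=f['color'].shape[0]/2/np.tan(np.radians(f['vfov'])/2); return F
def ray(f,u,v):
    F=K(f); d=np.array([(u-f['cx'])/F,(v-f['cy'])/F]); s=d.copy()
    for _ in range(30): s=d/(1+f['k1']*(s@s))
    V=np.array(f['view']); R=V[:3,:3]; o=-R.T@V[:3,3]
    return o,R.T@np.array([s[0],-s[1],-1])
def atz(f,u,v,z):
    o,d=ray(f,u,v); return o+d*(z-o[2])/d[2]
def proj(f,p):
    V=np.array(f['view']); c=V[:3,:3]@np.array(p,float)+V[:3,3]
    s=np.array([c[0],-c[1]])/-c[2]; s=s*(1+f['k1']*(s@s)); return s*K(f)+[f['cx'],f['cy']]
E
python3 - <<'E'
from h import *
for n in('scene','side','wrist'):
    f=snap(n,n+'0.png'); V=np.array(f['view']); print(n,f['vfov'],f['k1'],(-V[:3,:3].T@V[:3,3]).round(),V[2,:3].round(2))
a=[cv2.imread(f'pics/{n}0.png') for n in('scene','side')]
print(env.state())
E
```

```text
scene 46.24405826937557 -0.05116492818265262 [1190. -450. 1231.] [ 0.44 -0.32  0.84]
side 56.86355549991149 -0.03187277236185492 [ 145. -928.  746.] [-0.36 -0.76  0.54]
wrist 64.91421118470949 -0.06545454215767806 [195. 546. 386.] [-0.23  0.12  0.97]
{'time_s': 0.15, 'qpos': array([ 6.20510743e+01,  1.83435524e+01,  8.96898108e+01, -5.29393310e-04,
        7.20432826e+01, -1.14382024e+00]), 'qvel': array([-0.01733672, -0.02753144, -0.24331362, -0.03009896,  0.00964848,
       -0.11997983]), 'effort': array([ 5.14674393e-04, -4.12774765e+01, -2.32154989e+01,  7.28467433e-02,
        4.34214680e-02, -1.02926122e-04]), 'ee_pos': array([259.10914415, 512.89361945, 213.3138031 ]), 'ee_rot': array([-1.79923359e+02, -1.02672278e-03,  1.53195057e+02]), 'force': array([ 0.34153037, -0.34965119, -0.50554217]), 'torque': array([-0.03725325, -0.01407754, -0.00021144]), 'gripper_force': 0.0, 'gripper_width': 91.35329949332109}
```

View pics/scene0.png

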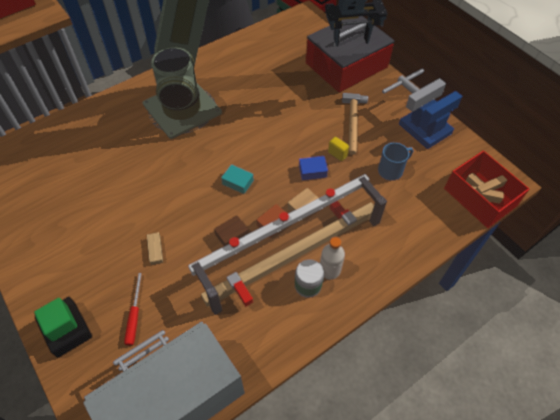

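View pics/side0.png

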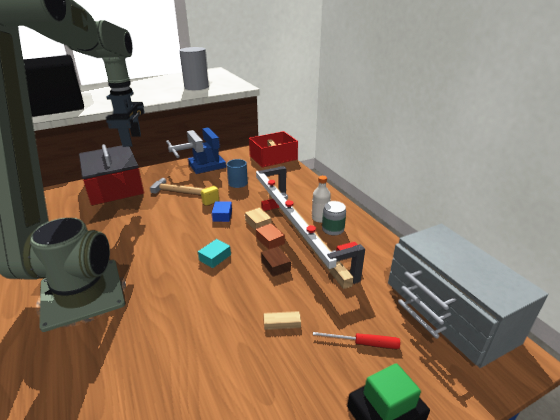

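Scene view: the stop that is down is at the left (+y) end, with its tongue in front of the fence at about (340,210). The parked one is at (240,290). The blanks are dark (232,230), reddish (270,217) and pale (303,202). The look-alikes are at (313,167) blue and (237,178) turquoise. I'll zoom in to measure.

Run:
```python
import cv2
a=cv2.imread('pics/scene0.png')[150:320,180:400]; cv2.imwrite('pics/sc1.png',cv2.resize(a,None,fx=3.5,fy=3.5,interpolation=cv2.INTER_CUBIC))
a=cv2.imread('pics/side0.png')[150:300,180:380]; cv2.imwrite('pics/si1.png',cv2.resize(a,None,fx=4,fy=4,interpolation=cv2.INTER_CUBIC))
```

```text
(no output)
```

View pics/sc1.png

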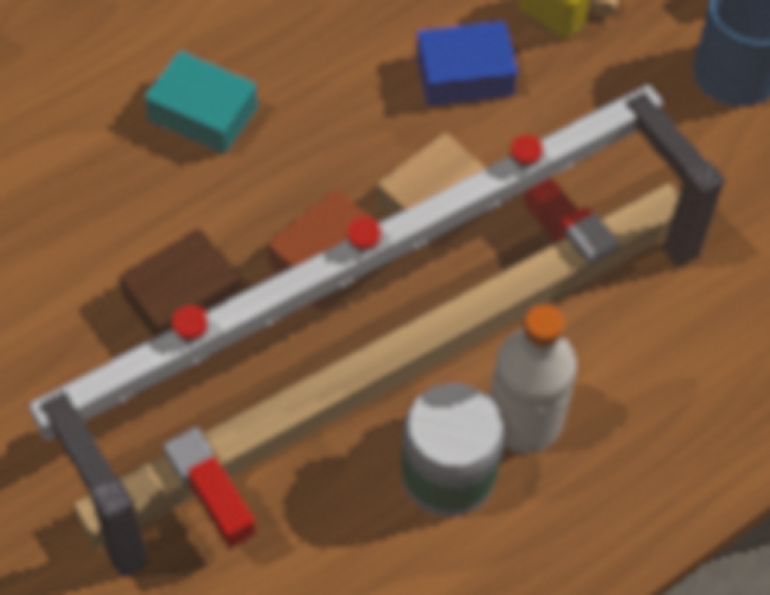

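View pics/si1.png

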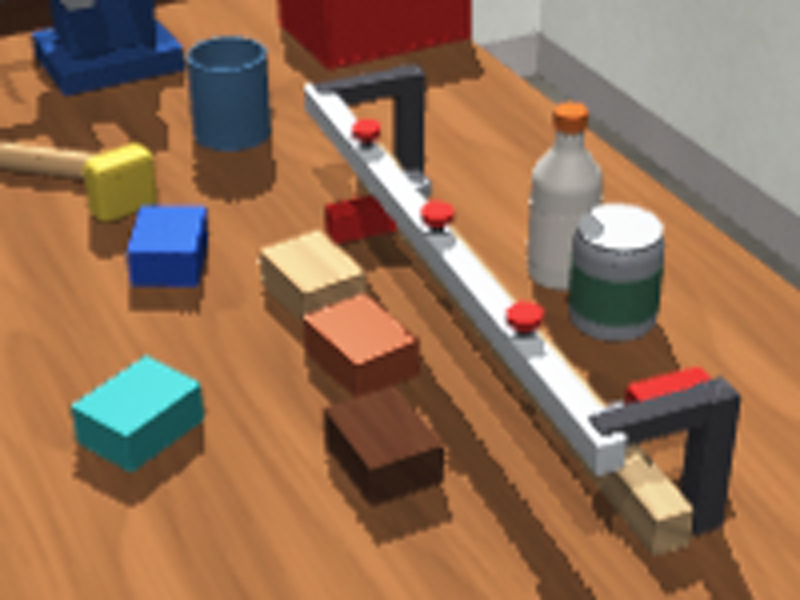

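```bash
cat > fit.py <<'E'
from h import *
from scipy.optimize import least_squares
S=load('scene');D=load('side')
sc=lambda x,y:((x+.5)/3.5-.5+180,(y+.5)/3.5-.5+150)
si=lambda x,y:((x+.5)/4-.5+180,(y+.5)/4-.5+150)
pts=[(S,sc(33,405),(-50,-280,114)),(S,sc(648,86),(-50,280,114)),(S,sc(662,98),(-28,280,114)),(S,sc(668,183),(0,280,34)),
(D,si(652,520),(0,-280,34)),(D,si(690,505),(30,-280,34)),(D,si(655,553),(0,-280,0)),(D,si(592,440),(-50,-280,114)),(D,si(622,432),(-28,-280,114)),(D,si(305,90),(-50,280,114)),(D,si(326,205),(-62,187+12,34)),(D,si(333,243),(-62,187-12,4))]
def T(p,q):
    c,s=np.cos(p[2]),np.sin(p[2]); return np.array([p[0]+c*q[0]-s*q[1],p[1]+s*q[0]+c*q[1],q[2]])
res=lambda p:np.concatenate([proj(f,T(p,q))-uv for f,uv,q in pts])
r=least_squares(res,[600,0,0],x_scale=[100,100,.1],loss='soft_l1');J=r.x
print('jig',J[:2].round(1),np.degrees(J[2]).round(2)); print(res(J).reshape(-1,2).round(1).tolist())
Q={'pale':[(262,257),(315,233),(363,270),(308,292)],'red':[(306,312),(363,296),(418,342),(355,362)],'dark':[(328,427),(385,392),(441,447),(375,468)],'blue':[(133,248),(143,206),(208,208),(200,250)],'turq':[(73,407),(147,355),(203,390),(130,433)]}
c,s=np.cos(J[2]),np.sin(J[2])
for n,q in Q.items():
    w=np.array([atz(D,*si(*p),36)[:2] for p in q]); j=(w-J[:2])@np.array([[c,-s],[s,c]])
    print(n,'world',w.mean(0).round(),'jig corners',j.round().tolist(),'ctr',j.mean(0).round(), np.linalg.norm(w-np.roll(w,1,0),axis=1).round())
E
python3 fit.py
```

```text
jig [670.1 -25.3] -4.31
[[-0.4, -1.2], [1.0, -1.1], [1.7, 0.7], [1.4, -0.8], [0.6, -0.1], [0.8, 0.7], [-1.2, 0.9], [1.0, 1.4], [1.2, 1.3], [-1.0, -1.4], [-1.0, -0.3], [-0.2, 0.5]]
pale world [574.  90.] jig corners [[-141.0, 132.0], [-86.0, 151.0], [-69.0, 80.0], [-123.0, 67.0]] ctr [-105.  107.] [68. 58. 73. 55.]
red world [569. -15.] jig corners [[-134.0, 40.0], [-83.0, 43.0], [-67.0, -33.0], [-122.0, -39.0]] ctr [-102.    3.] [79. 51. 78. 55.]
dark world [ 526. -141.] jig corners [[-169.0, -105.0], [-115.0, -82.0], [-102.0, -157.0], [-154.0, -160.0]] ctr [-135. -126.] [57. 58. 76. 52.]
blue world [487. 199.] jig corners [[-239.0, 190.0], [-213.0, 256.0], [-160.0, 229.0], [-187.0, 164.0]] ctr [-200.  210.] [59. 71. 59. 70.]
turq world [383. -19.] jig corners [[-336.0, -10.0], [-268.0, 33.0], [-240.0, -27.0], [-304.0, -56.0]] ctr [-287.  -15.] [56. 80. 66. 70.]
```

```bash
cat > go.py <<'E'
import sys
from h import *
from scipy.spatial.transform import Rotation as Ro
J=np.array([670.1,-25.3]); yaw=np.radians(-4.31)
ex=np.array([np.cos(yaw),np.sin(yaw),0]); ey=np.array([-ex[1],ex[0],0]); ez=np.array([0,0,1.])
def Rt(t):
    t=np.radians(t); z=np.sin(t)*ex-np.cos(t)*ez; x=-np.cos(t)*ex-np.sin(t)*ez
    return np.stack([x,np.cross(z,x),z],1)
def cur():
    s=env.state(); p=s['ee_pos']; R=Ro.from_euler('xyz',s['ee_rot'],degrees=True).as_matrix()
    d=p-[*J,0]; return s,p,R,np.array([d@ex,d@ey,p[2]])
if __name__=='__main__':
    s,p,R,j=cur(); print('t',s['time_s'],'jig',j.round(1))
    a=list(map(float,sys.argv[1:])); tilt=a[0]; T=Rt(tilt)
    print('rotvec',Ro.from_matrix(R.T@T).as_rotvec().round(3))
    q=p
    for i in range(1,len(a),3):
        w=np.array([*J,0])+a[i]*ex+a[i+1]*ey+a[i+2]*ez; print('shift cm (target axes)',((w-q)@T/10).round(2)); q=w
E
python3 go.py 30 -190 105 200 -190 105 13
python3 - <<'E'
from h import *
S=load('scene')
for n,u,v,z in(('tape',340,147,40),('mug',393,150,90),('hammerhead',353,98,15),('glue',337,243,160)):print(n,atz(S,u,v,z).round())
E
```

```text
t 0.15 jig [-450.3  505.8  213.3]
rotvec [-0.104 -0.517 -0.383]
shift cm (target axes) [-21.87 -40.08  14.17]
shift cm (target axes) [ 9.35  0.   16.19]
tape [479. 307.  40.]
mug [611. 399.  90.]
hammerhead [318. 503.  15.]
glue [788.  24. 160.]
```

move_arm(plan=[{"wx": -0.0173,"wy": -0.0862,"wz": -0.0638},{"wx": -0.0173,"wy": -0.0862,"wz": -0.0638},{"wx": -0.0173,"wy": -0.0862,"wz": -0.0638},{"wx": -0.0173,"wy": -0.0862,"wz": -0.0638},{"wx": -0.0173,"wy": -0.0862,"wz": -0.0638},{"wx": -0.0173,"wy": -0.0862,"wz": -0.0638},{"tx": -1.2,"ty": -2.2,"tz": 0.8},{"tx": -1.4,"ty": -2.6,"tz": 0.9},{"tx": -1.4,"ty": -2.6,"tz": 0.9},{"tx": -1.4,"ty": -2.6,"tz": 0.9},{"tx": -1.4,"ty": -2.6,"tz": 0.9},{"tx": -1.4,"ty": -2.6,"tz": 0.9}], gripper=4.0)

```text
schema error: expected keys tx, ty, tz, wx, wy, wz
```

move_arm(plan=[{"tx": -1.4,"ty": -2.6,"tz": 0.9},{"tx": -1.4,"ty": -2.6,"tz": 0.9},{"tx": -1.4,"ty": -2.6,"tz": 0.9},{"tx": -1.4,"ty": -2.6,"tz": 0.9},{"tx": -1.4,"ty": -2.6,"tz": 0.9},{"tx": -1.4,"ty": -2.6,"tz": 0.9},{"tx": -1.4,"ty": -2.6,"tz": 0.9},{"tx": -1.4,"ty": -2.6,"tz": 0.9},{},{}])

```text
schema error: expected keys tx, ty, tz, wx, wy, wz
```

```bash
python3 go.py 30 -190 105 60 -190 105 13
```

```text
t 0.15 jig [-450.3  505.8  213.3]
rotvec [-0.104 -0.517 -0.383]
shift cm (target axes) [-14.87 -40.08  26.29]
shift cm (target axes) [2.35 0.   4.07]
```

All keys are needed.

move_arm(plan=[{"tx": 0,"ty": 0,"tz": 0,"wx": -0.0173,"wy": -0.0862,"wz": -0.0638},{"tx": 0,"ty": 0,"tz": 0,"wx": -0.0173,"wy": -0.0862,"wz": -0.0638},{"tx": 0,"ty": 0,"tz": 0,"wx": -0.0173,"wy": -0.0862,"wz": -0.0638},{"tx": 0,"ty": 0,"tz": 0,"wx": -0.0173,"wy": -0.0862,"wz": -0.0638},{"tx": 0,"ty": 0,"tz": 0,"wx": -0.0173,"wy": -0.0862,"wz": -0.0638},{"tx": 0,"ty": 0,"tz": 0,"wx": -0.0173,"wy": -0.0862,"wz": -0.0638},{"tx": -1.4,"ty": -2.6,"tz": 0.9,"wx": 0,"wy": 0,"wz": 0},{"tx": -1.4,"ty": -2.6,"tz": 0.9,"wx": 0,"wy": 0,"wz": 0},{"tx": -1.4,"ty": -2.6,"tz": 0.9,"wx": 0,"wy": 0,"wz": 0},{"tx": -1.4,"ty": -2.6,"tz": 0.9,"wx": 0,"wy": 0,"wz": 0},{"tx": -1.4,"ty": -2.6,"tz": 0.9,"wx": 0,"wy": 0,"wz": 0},{"tx": -1.4,"ty": -2.6,"tz": 0.9,"wx": 0,"wy": 0,"wz": 0}], gripper=4.0)

```text
time_s: 1.15
ee_pos: [347.1, 348.8, 208.8]
ee_rot: [179.9, 30.0, 175.7]
force: [1.0, -0.3, -0.4]
gripper_width: 40.2
gripper_force: 0.0
```

move_arm(plan=[{"tx": -1.4,"ty": -2.6,"tz": 0.9,"wx": 0,"wy": 0,"wz": 0},{"tx": -1.4,"ty": -2.6,"tz": 0.9,"wx": 0,"wy": 0,"wz": 0},{"tx": -1.4,"ty": -2.6,"tz": 0.9,"wx": 0,"wy": 0,"wz": 0},{"tx": -1.4,"ty": -2.6,"tz": 0.9,"wx": 0,"wy": 0,"wz": 0},{"tx": -1.4,"ty": -2.6,"tz": 0.9,"wx": 0,"wy": 0,"wz": 0},{"tx": -1.4,"ty": -2.6,"tz": 0.9,"wx": 0,"wy": 0,"wz": 0},{"tx": -1.4,"ty": -2.6,"tz": 0.9,"wx": 0,"wy": 0,"wz": 0},{"tx": -1.4,"ty": -2.6,"tz": 0.9,"wx": 0,"wy": 0,"wz": 0},{"tx": 0,"ty": 0,"tz": 0,"wx": 0,"wy": 0,"wz": 0},{"tx": 0,"ty": 0,"tz": 0,"wx": 0,"wy": 0,"wz": 0}])

```text
time_s: 1.98
ee_pos: [464.0, 130.9, 202.4]
ee_rot: [179.9, 30.0, 175.4]
force: [-0.3, -0.2, -0.1]
gripper_width: 39.9
gripper_force: 0.0
```

```bash
python3 go.py 30 -190 105 60 -190 105 13
```

```text
t 1.9833 jig [-217.2  140.3  202.4]
rotvec [-0.001  0.    -0.005]
shift cm (target axes) [ 4.76 -3.53 13.69]
shift cm (target axes) [2.35 0.   4.07]
```

move_arm(plan=[{"tx": 0.8,"ty": -0.6,"tz": 2.3,"wx": 0,"wy": 0,"wz": -0.005},{"tx": 0.8,"ty": -0.6,"tz": 2.3,"wx": 0,"wy": 0,"wz": 0},{"tx": 0.8,"ty": -0.6,"tz": 2.3,"wx": 0,"wy": 0,"wz": 0},{"tx": 0.8,"ty": -0.6,"tz": 2.3,"wx": 0,"wy": 0,"wz": 0},{"tx": 0.8,"ty": -0.6,"tz": 2.3,"wx": 0,"wy": 0,"wz": 0},{"tx": 0.8,"ty": -0.6,"tz": 2.3,"wx": 0,"wy": 0,"wz": 0},{"tx": 0.6,"ty": 0,"tz": 1.0,"wx": 0,"wy": 0,"wz": 0},{"tx": 0.6,"ty": 0,"tz": 1.0,"wx": 0,"wy": 0,"wz": 0},{"tx": 0.6,"ty": 0,"tz": 1.0,"wx": 0,"wy": 0,"wz": 0},{"tx": 0.6,"ty": 0,"tz": 1.0,"wx": 0,"wy": 0,"wz": 0},{"tx": 0,"ty": 0,"tz": 0,"wx": 0,"wy": 0,"wz": 0},{"tx": 0,"ty": 0,"tz": 0,"wx": 0,"wy": 0,"wz": 0}])

```text
time_s: 2.98
ee_pos: [491.5, 99.1, 39.9]
ee_rot: [-179.5, 28.9, 176.1]
force: [0.5, -0.8, -0.4]
gripper_width: 40.0
gripper_force: 0.0
```

```bash
python3 go.py 30 -73 105 13
python3 - <<'E'
from h import *
a=snap('side','side2.png')['color'][150:300,180:380,::-1]; cv2.imwrite('pics/si2.png',cv2.resize(a,None,fx=4,fy=4,interpolation=cv2.INTER_CUBIC))
E
```

```text
t 2.9833 jig [-187.5  110.6   39.9]
rotvec [-0.005 -0.019  0.006]
shift cm (target axes) [-8.57 -0.56  8.06]
```

View pics/si2.png

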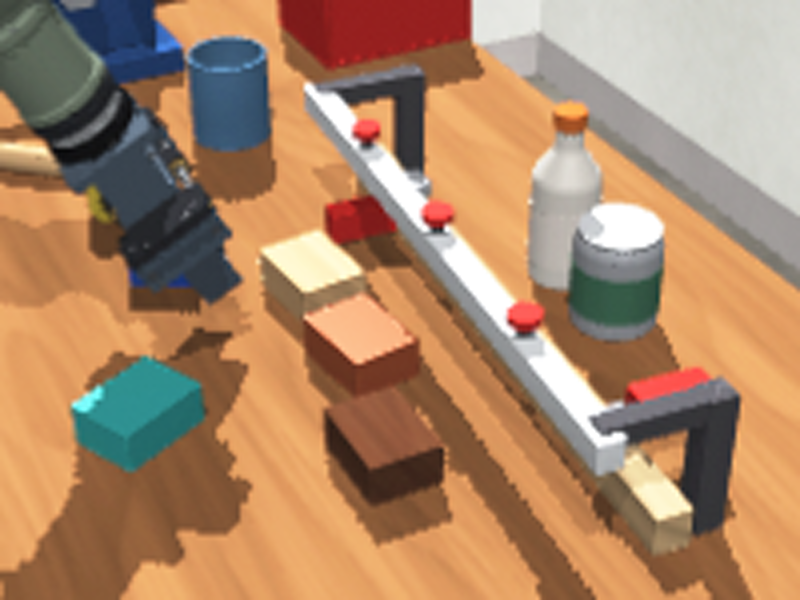

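Fingers are just in front of the pale blank, which is untouched. The last z move fell short (z is 40), so I'll descend more slowly and then push.

move_arm(plan=[{"tx": 0.34,"ty": -0.14,"tz": 0.58,"wx": -0.001,"wy": -0.005,"wz": 0.002},{"tx": 0.34,"ty": -0.14,"tz": 0.58,"wx": -0.001,"wy": -0.005,"wz": 0.002},{"tx": 0.34,"ty": -0.14,"tz": 0.58,"wx": -0.001,"wy": -0.005,"wz": 0.002},{"tx": 0.34,"ty": -0.14,"tz": 0.58,"wx": -0.001,"wy": -0.005,"wz": 0.002},{"tx": -0.87,"ty": 0,"tz": 0.5,"wx": 0,"wy": 0,"wz": 0},{"tx": -0.87,"ty": 0,"tz": 0.5,"wx": 0,"wy": 0,"wz": 0},{"tx": -0.87,"ty": 0,"tz": 0.5,"wx": 0,"wy": 0,"wz": 0},{"tx": -0.87,"ty": 0,"tz": 0.5,"wx": 0,"wy": 0,"wz": 0},{"tx": -0.87,"ty": 0,"tz": 0.5,"wx": 0,"wy": 0,"wz": 0},{"tx": -0.87,"ty": 0,"tz": 0.5,"wx": 0,"wy": 0,"wz": 0}])

```text
time_s: 3.87
ee_pos: [555.4, 90.4, 31.7]
ee_rot: [-179.8, 28.3, 175.4]
force: [-2.8, 0.4, 5.1]
gripper_width: 40.0
gripper_force: 2.9
```

```bash
python3 go.py 30 -73 105 13
python3 - <<'E'
from h import *
a=snap('side','side3.png')['color'][150:300,180:380,::-1]; cv2.imwrite('pics/si3.png',cv2.resize(a,None,fx=4,fy=4,interpolation=cv2.INTER_CUBIC))
E
```

```text
t 3.8667 jig [-123.   106.8   31.7]
rotvec [-0.006 -0.03  -0.005]
shift cm (target axes) [-3.4  -0.18  4.12]
```

View pics/si3.png

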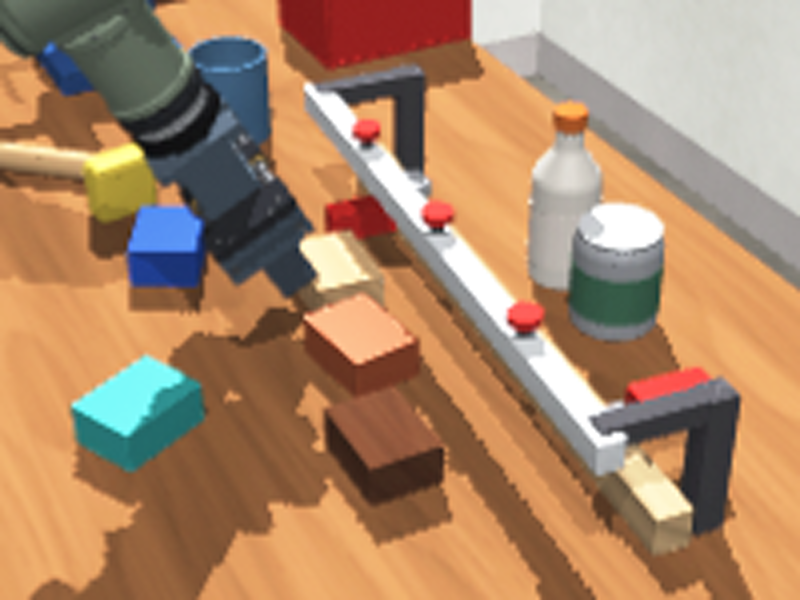

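Run:
```python
from h import *
s=env.state()
for k in('qpos','force','torque','effort','gripper_force'):print(k,np.round(s[k],2))
```

```text
qpos [ 13.09  20.82 126.9  -59.45   9.88 -15.22]
force [2.25 1.   1.17]
torque [0.08 0.2  0.04]
effort [  0.7  -35.73 -10.38  -0.06  -0.27  -0.2 ]
gripper_force 0.17
```

The wrist is close to its singularity (q5≈10°, q4≈-59° near its limit), which explains the shortfall. I'll back out along the tool, untilt, and re-tilt on the right-hand side so the wrist takes its other branch.

move_arm(plan=[{"tx": 0,"ty": 0,"tz": -1.0,"wx": 0,"wy": 0,"wz": 0},{"tx": 0,"ty": 0,"tz": -2.0,"wx": 0,"wy": 0,"wz": 0},{"tx": 0,"ty": 0,"tz": -2.0,"wx": 0,"wy": 0,"wz": 0},{"tx": 0,"ty": 0,"tz": -2.0,"wx": 0,"wy": 0,"wz": 0},{"tx": 0,"ty": 0,"tz": -2.0,"wx": 0,"wy": 0.04,"wz": 0},{"tx": 0,"ty": 0,"tz": -2.0,"wx": 0,"wy": 0.05,"wz": 0},{"tx": 0,"ty": 0,"tz": -2.0,"wx": 0,"wy": 0.06,"wz": 0},{"tx": 0,"ty": 0,"tz": -2.0,"wx": 0,"wy": 0.07,"wz": 0},{"tx": 0,"ty": 0,"tz": -2.0,"wx": 0,"wy": 0.07,"wz": 0},{"tx": 0,"ty": 0,"tz": -2.0,"wx": 0,"wy": 0.07,"wz": 0},{"tx": 0,"ty": 0,"tz": -1.0,"wx": 0,"wy": 0.07,"wz": 0},{"tx": 0,"ty": 0,"tz": 0,"wx": 0,"wy": 0.06,"wz": 0}])

```text
time_s: 4.92
ee_pos: [479.6, 97.2, 217.7]
ee_rot: [-179.8, 0.4, 175.2]
force: [2.0, 0.3, 0.2]
gripper_width: 39.9
gripper_force: 0.0
```

```bash
python3 go.py 0 -190 -190 220; python3 -c "
from h import *
print(env.state()['qpos'].round(1))"
```

```text
t 4.9167 jig [-199.1  107.8  217.7]
rotvec [-0.003  0.006 -0.008]
shift cm (target axes) [ -0.91 -29.78  -0.23]
[ 10.3  10.3 100.2  -0.3  69.2 -74.8]
```

move_arm(plan=[{"tx": 0,"ty": -2.9,"tz": 0,"wx": 0,"wy": 0,"wz": -0.008},{"tx": 0,"ty": -2.9,"tz": 0,"wx": 0,"wy": 0,"wz": 0},{"tx": 0,"ty": -2.9,"tz": 0,"wx": 0,"wy": 0,"wz": 0},{"tx": 0,"ty": -2.9,"tz": 0,"wx": 0,"wy": 0,"wz": 0},{"tx": 0,"ty": -2.9,"tz": 0,"wx": 0,"wy": 0,"wz": 0},{"tx": 0,"ty": -2.9,"tz": 0,"wx": 0,"wy": 0,"wz": 0},{"tx": 0,"ty": -2.9,"tz": 0,"wx": 0,"wy": 0,"wz": 0},{"tx": 0,"ty": -2.9,"tz": 0,"wx": 0,"wy": 0,"wz": 0},{"tx": 0,"ty": -2.9,"tz": 0,"wx": 0,"wy": 0,"wz": 0},{"tx": 0,"ty": -2.9,"tz": 0,"wx": 0,"wy": 0,"wz": 0},{"tx": 0,"ty": 0,"tz": 0,"wx": 0,"wy": -0.05,"wz": 0},{"tx": 0,"ty": 0,"tz": 0,"wx": 0,"wy": -0.07,"wz": 0}])

```text
time_s: 5.92
ee_pos: [457.2, -193.9, 215.1]
ee_rot: [-179.7, 7.2, 175.6]
force: [-0.1, -0.1, -0.0]
gripper_width: 40.1
gripper_force: 0.0
```

move_arm(plan=[{"tx": 0,"ty": 0,"tz": 0,"wx": 0,"wy": -0.08,"wz": 0},{"tx": 0,"ty": 0,"tz": 0,"wx": 0,"wy": -0.08,"wz": 0},{"tx": 0,"ty": 0,"tz": 0,"wx": 0,"wy": -0.08,"wz": 0},{"tx": 0,"ty": 0,"tz": 0,"wx": 0,"wy": -0.08,"wz": 0},{"tx": 0,"ty": 0,"tz": 0,"wx": 0,"wy": -0.06,"wz": 0},{"tx": 0,"ty": 0,"tz": 0,"wx": 0,"wy": -0.06,"wz": 0},{"tx": 0,"ty": 0,"tz": 0,"wx": 0,"wy": -0.06,"wz": 0},{"tx": 0,"ty": 0,"tz": 0,"wx": 0,"wy": -0.06,"wz": 0},{"tx": 0,"ty": 0,"tz": 0,"wx": 0,"wy": -0.06,"wz": 0},{"tx": 0,"ty": 0,"tz": 0,"wx": 0,"wy": 0,"wz": 0}])

```text
time_s: 6.75
ee_pos: [466.2, -170.2, 234.0]
ee_rot: [-178.5, 40.4, 175.0]
force: [-0.3, 0.6, -0.0]
gripper_width: 40.1
gripper_force: 0.0
```

```bash
python3 go.py 43 -190 -190 100; python3 -c "
from h import *
print(env.state()['qpos'].round(1))"
```

```text
t 6.75 jig [-192.5 -159.8  234. ]
rotvec [-0.035 -0.046 -0.009]
shift cm (target axes) [ 8.96 -3.02  9.97]
[ -31.9   -5.2  126.8   38.4   25.7 -146.4]
```

Joint 6 is at its limit in this branch. I'll turn the tool half a turn about its own axis, which uses only joint 6, to free it.

move_arm(plan=[{"tx": 0,"ty": 0,"tz": 0,"wx": 0,"wy": 0,"wz": 0.12},{"tx": 0,"ty": 0,"tz": 0,"wx": 0,"wy": 0,"wz": 0.12},{"tx": 0,"ty": 0,"tz": 0,"wx": 0,"wy": 0,"wz": 0.12},{"tx": 0,"ty": 0,"tz": 0,"wx": 0,"wy": 0,"wz": 0.12},{"tx": 0,"ty": 0,"tz": 0,"wx": 0,"wy": 0,"wz": 0.12},{"tx": 0,"ty": 0,"tz": 0,"wx": 0,"wy": 0,"wz": 0.12},{"tx": 0,"ty": 0,"tz": 0,"wx": 0,"wy": 0,"wz": 0.12},{"tx": 0,"ty": 0,"tz": 0,"wx": 0,"wy": 0,"wz": 0.12},{"tx": 0,"ty": 0,"tz": 0,"wx": 0,"wy": 0,"wz": 0.12},{"tx": 0,"ty": 0,"tz": 0,"wx": 0,"wy": 0,"wz": 0.12},{"tx": 0,"ty": 0,"tz": 0,"wx": 0,"wy": 0,"wz": 0.12},{"tx": 0,"ty": 0,"tz": 0,"wx": 0,"wy": 0,"wz": 0.12}])

```text
time_s: 7.75
ee_pos: [467.5, -172.1, 234.1]
ee_rot: [140.0, 5.8, 89.5]
force: [0.2, 0.8, 0.3]
gripper_width: 39.9
gripper_force: 0.0
```

move_arm(plan=[{"tx": 0,"ty": 0,"tz": 0,"wx": 0,"wy": 0,"wz": 0.12},{"tx": 0,"ty": 0,"tz": 0,"wx": 0,"wy": 0,"wz": 0.12},{"tx": 0,"ty": 0,"tz": 0,"wx": 0,"wy": 0,"wz": 0.12},{"tx": 0,"ty": 0,"tz": 0,"wx": 0,"wy": 0,"wz": 0.12},{"tx": 0,"ty": 0,"tz": 0,"wx": 0,"wy": 0,"wz": 0.12},{"tx": 0,"ty": 0,"tz": 0,"wx": 0,"wy": 0,"wz": 0.12},{"tx": 0,"ty": 0,"tz": 0,"wx": 0,"wy": 0,"wz": 0.12},{"tx": 0,"ty": 0,"tz": 0,"wx": 0,"wy": 0,"wz": 0.12},{"tx": 0,"ty": 0,"tz": 0,"wx": 0,"wy": 0,"wz": 0.12},{"tx": 0,"ty": 0,"tz": 0,"wx": 0,"wy": 0,"wz": 0.12},{"tx": 0,"ty": 0,"tz": 0,"wx": 0,"wy": 0,"wz": 0.12},{"tx": 0,"ty": 0,"tz": 0,"wx": 0,"wy": 0,"wz": 0.12}])

```text
time_s: 8.75
ee_pos: [467.4, -172.1, 234.1]
ee_rot: [166.5, -38.3, 13.8]
force: [0.5, -0.2, 0.4]
gripper_width: 40.3
gripper_force: 0.0
```

```bash
sed -i 's/x=-np.cos(t)\*ex-np.sin(t)\*ez/x=np.cos(t)*ex+np.sin(t)*ez/' go.py; echo "    print('q',s['qpos'].round(1),'F',s['force'].round(1))" >> go.py; python3 go.py 43 -190 -185 90
```

```text
t 8.75 jig [-191.  -161.6  234.1]
rotvec [0.029 0.052 0.247]
shift cm (target axes) [-9.75  2.34 10.61]
q [-32.   -5.  126.6  38.3  25.8  18.9] F [ 0.5 -0.2  0.4]
```

move_arm(plan=[{"tx": 0,"ty": 0,"tz": 0,"wx": 0.01,"wy": 0.017,"wz": 0.083},{"tx": 0,"ty": 0,"tz": 0,"wx": 0.01,"wy": 0.017,"wz": 0.083},{"tx": 0,"ty": 0,"tz": 0,"wx": 0.01,"wy": 0.017,"wz": 0.083},{"tx": -0.65,"ty": 0.16,"tz": 0.71,"wx": 0,"wy": 0,"wz": 0},{"tx": -0.65,"ty": 0.16,"tz": 0.71,"wx": 0,"wy": 0,"wz": 0},{"tx": -0.65,"ty": 0.16,"tz": 0.71,"wx": 0,"wy": 0,"wz": 0},{"tx": -0.65,"ty": 0.16,"tz": 0.71,"wx": 0,"wy": 0,"wz": 0},{"tx": -0.65,"ty": 0.16,"tz": 0.71,"wx": 0,"wy": 0,"wz": 0},{"tx": -0.65,"ty": 0.16,"tz": 0.71,"wx": 0,"wy": 0,"wz": 0},{"tx": -0.65,"ty": 0.16,"tz": 0.71,"wx": 0,"wy": 0,"wz": 0},{"tx": -0.65,"ty": 0.16,"tz": 0.71,"wx": 0,"wy": 0,"wz": 0},{"tx": -0.65,"ty": 0.16,"tz": 0.71,"wx": 0,"wy": 0,"wz": 0}])

```text
time_s: 9.75
ee_pos: [467.6, -186.8, 147.4]
ee_rot: [179.8, -43.0, -4.0]
force: [0.6, -0.1, 0.5]
gripper_width: 40.2
gripper_force: 0.0
```

```bash
python3 go.py 43 -190 -185 90
```

```text
t 9.75 jig [-189.8 -176.3  147.4]
rotvec [-0.001 -0.     0.004]
shift cm (target axes) [-3.93  0.87  4.18]
q [-37.6   4.6 135.9  85.9  22.1 -21.5] F [ 0.6 -0.1  0.5]
```

move_arm(plan=[{"tx": -0.66,"ty": 0.1,"tz": 0.71,"wx": 0,"wy": 0,"wz": 0.004},{"tx": -0.66,"ty": 0,"tz": 0.71,"wx": 0,"wy": 0,"wz": 0},{"tx": -0.66,"ty": 0,"tz": 0.71,"wx": 0,"wy": 0,"wz": 0},{"tx": -0.66,"ty": 0,"tz": 0.71,"wx": 0,"wy": 0,"wz": 0},{"tx": -0.66,"ty": 0,"tz": 0.71,"wx": 0,"wy": 0,"wz": 0},{"tx": -0.66,"ty": 0,"tz": 0.71,"wx": 0,"wy": 0,"wz": 0},{"tx": -0.66,"ty": 0,"tz": 0.71,"wx": 0,"wy": 0,"wz": 0},{"tx": -0.66,"ty": -0.5,"tz": 0.71,"wx": 0,"wy": 0,"wz": 0},{"tx": -0.66,"ty": -1,"tz": 0.71,"wx": 0,"wy": 0,"wz": 0},{"tx": 0,"ty": -1,"tz": 0,"wx": 0,"wy": 0,"wz": 0},{"tx": 0,"ty": -1,"tz": 0,"wx": 0,"wy": 0,"wz": 0},{"tx": 0,"ty": -1,"tz": 0,"wx": 0,"wy": 0,"wz": 0}])

```text
time_s: 10.75
ee_pos: [471.4, -142.5, 60.3]
ee_rot: [-179.9, -43.0, -4.3]
force: [0.2, -0.2, 0.6]
gripper_width: 40.2
gripper_force: 0.0
```

```bash
python3 go.py 40 -190 -126 14
```

```text
t 10.75 jig [-189.3 -131.8   60.3]
rotvec [-0.001 -0.053 -0.   ]
shift cm (target axes) [-3.03 -0.58  3.5 ]
q [-29.8  16.1 145.3 139.9  27.2 -72.4] F [ 0.2 -0.2  0.6]
```

move_arm(plan=[{"tx": 0.1,"ty": 0,"tz": 0,"wx": 0,"wy": -0.027,"wz": 0},{"tx": 0.1,"ty": 0,"tz": 0,"wx": 0,"wy": -0.026,"wz": 0},{"tx": -0.5,"ty": -0.1,"tz": 0.6,"wx": 0,"wy": 0,"wz": 0},{"tx": -0.5,"ty": -0.1,"tz": 0.6,"wx": 0,"wy": 0,"wz": 0},{"tx": -0.5,"ty": -0.1,"tz": 0.6,"wx": 0,"wy": 0,"wz": 0},{"tx": -0.5,"ty": -0.1,"tz": 0.6,"wx": 0,"wy": 0,"wz": 0},{"tx": -0.5,"ty": -0.1,"tz": 0.6,"wx": 0,"wy": 0,"wz": 0},{"tx": -0.5,"ty": -0.1,"tz": 0.6,"wx": 0,"wy": 0,"wz": 0},{"tx": 0,"ty": 0,"tz": 0,"wx": 0,"wy": 0,"wz": 0},{"tx": 0,"ty": 0,"tz": 0,"wx": 0,"wy": 0,"wz": 0}])

```text
time_s: 11.58
ee_pos: [473.4, -136.7, 14.8]
ee_rot: [-179.9, -40.0, -4.3]
force: [0.4, 0.3, -0.6]
gripper_width: 39.9
gripper_force: 0.0
```

```bash
python3 go.py 40 -72 -126 14
```

```text
t 11.5833 jig [-187.8 -125.9   14.8]
rotvec [-0.002  0.    -0.   ]
shift cm (target axes) [8.82 0.01 7.51]
q [-27.4  22.8 146.1 149.5  30.  -81.1] F [ 0.4  0.3 -0.6]
```

move_arm(plan=[{"tx": 0.77,"ty": 0,"tz": 0.64,"wx": 0,"wy": 0,"wz": 0},{"tx": 0.77,"ty": 0,"tz": 0.64,"wx": 0,"wy": 0,"wz": 0},{"tx": 0.77,"ty": 0,"tz": 0.64,"wx": 0,"wy": 0,"wz": 0},{"tx": 0.77,"ty": 0,"tz": 0.64,"wx": 0,"wy": 0,"wz": 0},{"tx": 0.77,"ty": 0,"tz": 0.64,"wx": 0,"wy": 0,"wz": 0},{"tx": 0.77,"ty": 0,"tz": 0.64,"wx": 0,"wy": 0,"wz": 0},{"tx": 0.77,"ty": 0,"tz": 0.64,"wx": 0,"wy": 0,"wz": 0},{"tx": 0.77,"ty": 0,"tz": 0.64,"wx": 0,"wy": 0,"wz": 0},{"tx": 0.77,"ty": 0,"tz": 0.64,"wx": 0,"wy": 0,"wz": 0},{"tx": 0.77,"ty": 0,"tz": 0.64,"wx": 0,"wy": 0,"wz": 0},{"tx": 0,"ty": 0,"tz": 0,"wx": 0,"wy": 0,"wz": 0}])

```text
time_s: 12.5
ee_pos: [576.0, -144.5, 16.7]
ee_rot: [-180.0, -40.2, -4.3]
force: [0.9, -0.7, -0.3]
gripper_width: 39.8
gripper_force: 0.0
```

```bash
python3 go.py 40 -72 -126 14;  python3 - <<'E'
from h import *
f=snap('side','side4.png'); a=f['color'][150:300,180:380,::-1]; cv2.imwrite('pics/si4.png',cv2.resize(a,None,fx=4,fy=4,interpolation=cv2.INTER_CUBIC))
E
```

```text
t 12.5 jig [ -84.9 -126.    16.7]
rotvec [-0.001 -0.004  0.001]
shift cm (target axes) [0.81 0.   1.04]
q [-21.4  26.  133.5 148.4  21.3 -73.5] F [ 0.9 -0.7 -0.3]
```

View pics/si4.png

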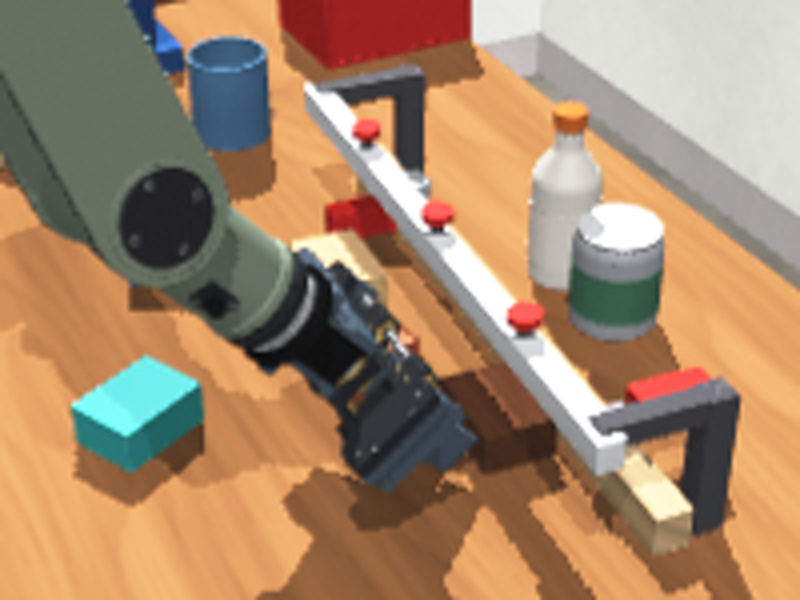

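Dark blank is under the bar at (500,410), nearly square, with the tool clear of the bar. I'll bring it home gently.

move_arm(plan=[{"tx": 0.2,"ty": 0,"tz": 0.25,"wx": 0,"wy": 0,"wz": 0},{"tx": 0.2,"ty": 0,"tz": 0.25,"wx": 0,"wy": 0,"wz": 0},{"tx": 0.2,"ty": 0,"tz": 0.2,"wx": 0,"wy": 0,"wz": 0},{"tx": 0.2,"ty": 0,"tz": 0.2,"wx": 0,"wy": 0,"wz": 0},{"tx": 0.08,"ty": 0,"tz": 0.06,"wx": 0,"wy": 0,"wz": 0},{"tx": 0.08,"ty": 0,"tz": 0.06,"wx": 0,"wy": 0,"wz": 0},{"tx": 0,"ty": 0,"tz": 0,"wx": 0,"wy": 0,"wz": 0}])

```text
time_s: 13.13
ee_pos: [586.9, -145.2, 14.1]
ee_rot: [-179.9, -40.0, -4.3]
force: [-0.8, 0.0, -0.2]
gripper_width: 40.2
gripper_force: 0.2
```

move_arm(plan=[{"tx": 0.08,"ty": 0,"tz": 0.06,"wx": 0,"wy": 0,"wz": 0},{"tx": 0.08,"ty": 0,"tz": 0.06,"wx": 0,"wy": 0,"wz": 0},{"tx": 0,"ty": 0,"tz": 0,"wx": 0,"wy": 0,"wz": 0}])

```text
time_s: 13.38
ee_pos: [588.0, -145.2, 13.8]
ee_rot: [-179.9, -39.9, -4.3]
force: [-3.8, -0.3, 1.9]
gripper_width: 40.0
gripper_force: 2.1
```

```bash
python3 go.py 40 -72 -126 14
```

```text
t 13.3833 jig [ -72.8 -125.7   13.8]
rotvec [-0.001  0.001 -0.   ]
shift cm (target axes) [0.08 0.03 0.04]
q [-20.8  26.7 131.9 148.1  20.2 -72.5] F [-3.8 -0.3  1.9]
```

move_arm(plan=[{"tx": -0.77,"ty": 0,"tz": -0.64,"wx": 0,"wy": 0,"wz": 0},{"tx": -1.54,"ty": 0,"tz": -1.29,"wx": 0,"wy": 0,"wz": 0},{"tx": -1.54,"ty": 0,"tz": -1.29,"wx": 0,"wy": 0,"wz": 0},{"tx": -1.54,"ty": 0,"tz": -1.29,"wx": 0,"wy": 0,"wz": 0},{"tx": -1.54,"ty": 0,"tz": -1.29,"wx": 0,"wy": 0,"wz": 0},{"tx": 0,"ty": -2.1,"tz": 0,"wx": 0,"wy": 0,"wz": 0},{"tx": 0,"ty": -2.1,"tz": 0,"wx": 0,"wy": 0,"wz": 0},{"tx": 0,"ty": -2.1,"tz": 0,"wx": 0,"wy": 0,"wz": 0},{"tx": 0,"ty": -2.1,"tz": 0,"wx": 0,"wy": 0,"wz": 0},{"tx": 0,"ty": -2.1,"tz": 0,"wx": 0,"wy": 0,"wz": 0},{"tx": 0,"ty": -2.1,"tz": 0,"wx": 0,"wy": 0,"wz": 0},{"tx": 0,"ty": 0,"tz": 0,"wx": 0,"wy": 0,"wz": 0}])

```text
time_s: 14.38
ee_pos: [508.5, -10.1, 14.7]
ee_rot: [-180.0, -40.1, -4.0]
force: [-0.2, 0.1, 0.3]
gripper_width: 39.8
gripper_force: 0.0
```

```bash
python3 go.py 40 -162 3 14 -75 3 14
```

```text
t 14.3833 jig [-162.3    3.    14.7]
rotvec [-0.004 -0.002  0.004]
shift cm (target axes) [-0.02  0.    0.07]
shift cm (target axes) [ 6.66 -0.    5.59]
q [ -1.3  23.1 145.1 183.6  28.3 -91.1] F [-0.2  0.1  0.3]
```

Now push red home: 8 × 10 mm, then slower.

move_arm(plan=[{"tx": 0.77,"ty": 0,"tz": 0.66,"wx": -0.004,"wy": -0.002,"wz": 0.004},{"tx": 0.77,"ty": 0,"tz": 0.65,"wx": 0,"wy": 0,"wz": 0},{"tx": 0.77,"ty": 0,"tz": 0.65,"wx": 0,"wy": 0,"wz": 0},{"tx": 0.77,"ty": 0,"tz": 0.65,"wx": 0,"wy": 0,"wz": 0},{"tx": 0.77,"ty": 0,"tz": 0.65,"wx": 0,"wy": 0,"wz": 0},{"tx": 0.77,"ty": 0,"tz": 0.65,"wx": 0,"wy": 0,"wz": 0},{"tx": 0.77,"ty": 0,"tz": 0.65,"wx": 0,"wy": 0,"wz": 0},{"tx": 0.6,"ty": 0,"tz": 0.5,"wx": 0,"wy": 0,"wz": 0},{"tx": 0.4,"ty": 0,"tz": 0.35,"wx": 0,"wy": 0,"wz": 0},{"tx": 0.2,"ty": 0,"tz": 0.18,"wx": 0,"wy": 0,"wz": 0},{"tx": 0.1,"ty": 0,"tz": 0.08,"wx": 0,"wy": 0,"wz": 0},{"tx": 0,"ty": 0,"tz": 0,"wx": 0,"wy": 0,"wz": 0}])

```text
time_s: 15.38
ee_pos: [595.5, -19.8, 13.6]
ee_rot: [-180.0, -39.9, -4.6]
force: [-0.5, 0.1, 1.0]
gripper_width: 40.2
gripper_force: 0.0
```

```bash
python3 go.py 40 -72 3 14
```

```text
t 15.3833 jig [-74.8  -0.2  13.6]
rotvec [ 0.003  0.002 -0.004]
shift cm (target axes) [ 0.24 -0.32  0.14]
q [ -2.1  26.2 133.7 184.7  19.8 -92.5] F [-0.5  0.1  1. ]
```

move_arm(plan=[{"tx": 0.08,"ty": 0,"tz": 0.06,"wx": 0,"wy": 0,"wz": -0.004},{"tx": 0.08,"ty": 0,"tz": 0.06,"wx": 0,"wy": 0,"wz": 0},{"tx": 0.08,"ty": 0,"tz": 0.06,"wx": 0,"wy": 0,"wz": 0},{"tx": 0,"ty": 0,"tz": 0,"wx": 0,"wy": 0,"wz": 0}])

```text
time_s: 15.72
ee_pos: [597.3, -20.1, 13.3]
ee_rot: [179.8, -39.8, -4.3]
force: [-5.7, -0.1, 2.4]
gripper_width: 39.8
gripper_force: 2.3
```

move_arm(plan=[{"tx": -0.77,"ty": 0,"tz": -0.64,"wx": 0,"wy": 0,"wz": 0},{"tx": -1.54,"ty": 0,"tz": -1.29,"wx": 0,"wy": 0,"wz": 0},{"tx": -1.54,"ty": 0,"tz": -1.29,"wx": 0,"wy": 0,"wz": 0},{"tx": -1.54,"ty": 0,"tz": -1.29,"wx": 0,"wy": 0,"wz": 0},{"tx": -0.5,"ty": 0,"tz": -0.42,"wx": 0,"wy": 0,"wz": 0},{"tx": 0,"ty": -2.0,"tz": 0,"wx": 0,"wy": 0,"wz": 0},{"tx": 0,"ty": -2.0,"tz": 0,"wx": 0,"wy": 0,"wz": 0},{"tx": 0,"ty": -2.0,"tz": 0,"wx": 0,"wy": 0,"wz": 0},{"tx": 0,"ty": -2.0,"tz": 0,"wx": 0,"wy": 0,"wz": 0},{"tx": 0,"ty": -2.0,"tz": 0,"wx": 0,"wy": 0,"wz": 0},{"tx": 0,"ty": -0.8,"tz": 0,"wx": 0,"wy": 0,"wz": 0},{"tx": 0,"ty": 0,"tz": 0,"wx": 0,"wy": 0,"wz": 0}])

```text
time_s: 16.72
ee_pos: [531.7, 95.7, 14.3]
ee_rot: [179.9, -40.1, -4.2]
force: [-0.1, -0.9, 0.3]
gripper_width: 40.1
gripper_force: 0.0
```

```bash
python3 go.py 40 -72 110 14
```

```text
t 16.7167 jig [-147.1  110.3   14.3]
rotvec [ 0.001 -0.001  0.002]
shift cm (target axes) [5.73 0.03 4.85]
q [  17.6   24.4  139.6  213.5   25.8 -103.8] F [-0.1 -0.9  0.3]
```

move_arm(plan=[{"tx": 0.77,"ty": 0,"tz": 0.65,"wx": 0,"wy": 0,"wz": 0.002},{"tx": 0.77,"ty": 0,"tz": 0.65,"wx": 0,"wy": 0,"wz": 0},{"tx": 0.77,"ty": 0,"tz": 0.65,"wx": 0,"wy": 0,"wz": 0},{"tx": 0.77,"ty": 0,"tz": 0.65,"wx": 0,"wy": 0,"wz": 0},{"tx": 0.77,"ty": 0,"tz": 0.65,"wx": 0,"wy": 0,"wz": 0},{"tx": 0.77,"ty": 0,"tz": 0.65,"wx": 0,"wy": 0,"wz": 0},{"tx": 0.4,"ty": 0,"tz": 0.34,"wx": 0,"wy": 0,"wz": 0},{"tx": 0.3,"ty": 0,"tz": 0.25,"wx": 0,"wy": 0,"wz": 0},{"tx": 0.15,"ty": 0,"tz": 0.13,"wx": 0,"wy": 0,"wz": 0},{"tx": 0.1,"ty": 0,"tz": 0.08,"wx": 0,"wy": 0,"wz": 0},{"tx": 0,"ty": 0,"tz": 0,"wx": 0,"wy": 0,"wz": 0}])

```text
time_s: 17.63
ee_pos: [602.9, 87.8, 13.2]
ee_rot: [179.9, -39.9, -4.5]
force: [1.0, 0.0, 0.9]
gripper_width: 40.0
gripper_force: 0.1
```

move_arm(plan=[{"tx": 0.08,"ty": 0,"tz": 0.06,"wx": 0,"wy": 0,"wz": 0},{"tx": 0,"ty": 0,"tz": 0,"wx": 0,"wy": 0,"wz": 0}])

```text
time_s: 17.8
ee_pos: [603.7, 87.8, 13.2]
ee_rot: [179.9, -39.9, -4.4]
force: [-1.4, 0.4, -0.8]
gripper_width: 40.5
gripper_force: 0.2
```

```bash
python3 go.py 40 -72 110 14
```

```text
t 17.8 jig [-74.7 107.8  13.2]
rotvec [ 0.003  0.002 -0.002]
shift cm (target axes) [ 0.26 -0.22  0.12]
q [  13.5   27.2  130.8  215.6   20.  -110. ] F [-1.4  0.4 -0.8]
```

move_arm(plan=[{"tx": 0.08,"ty": 0,"tz": 0.06,"wx": 0,"wy": 0,"wz": -0.002},{"tx": 0.08,"ty": 0,"tz": 0.06,"wx": 0,"wy": 0,"wz": 0},{"tx": 0.08,"ty": 0,"tz": 0.05,"wx": 0,"wy": 0,"wz": 0},{"tx": 0,"ty": 0,"tz": 0,"wx": 0,"wy": 0,"wz": 0}])

```text
time_s: 18.13
ee_pos: [605.5, 87.5, 12.9]
ee_rot: [179.8, -39.8, -4.3]
force: [-6.3, 0.8, 2.8]
gripper_width: 39.9
gripper_force: 2.9
```

move_arm(plan=[{"tx": -0.5,"ty": 0,"tz": -0.42,"wx": 0,"wy": 0,"wz": 0},{"tx": -1.54,"ty": 0,"tz": -1.29,"wx": 0,"wy": 0,"wz": 0},{"tx": -1.54,"ty": 0,"tz": -1.29,"wx": 0,"wy": 0,"wz": 0},{"tx": -1.54,"ty": 0,"tz": -1.29,"wx": 0,"wy": 0,"wz": 0},{"tx": 0,"ty": 2.5,"tz": 0,"wx": 0,"wy": 0,"wz": 0},{"tx": 0,"ty": 2.5,"tz": 0,"wx": 0,"wy": 0,"wz": 0},{"tx": 0,"ty": 2.5,"tz": 0,"wx": 0,"wy": 0,"wz": 0},{"tx": 0,"ty": 2.5,"tz": 0,"wx": 0,"wy": 0,"wz": 0},{"tx": 0,"ty": 2.5,"tz": 0,"wx": 0,"wy": 0,"wz": 0},{"tx": 0,"ty": 2.5,"tz": 0,"wx": 0,"wy": 0,"wz": 0},{"tx": 0,"ty": 2.5,"tz": 0,"wx": 0,"wy": 0,"wz": 0},{"tx": 0,"ty": 2.5,"tz": 0,"wx": 0,"wy": 0,"wz": 0}])

```text
time_s: 19.13
ee_pos: [525.0, -107.8, 14.4]
ee_rot: [179.8, -40.0, -4.3]
force: [0.4, 0.6, -0.4]
gripper_width: 40.0
gripper_force: 0.0
```

```bash
python3 go.py 45 -140 -215 17 -32 -215 17
python3 - <<'E'
from go import *
S=load('scene')
for n,u,v,z in(('offcut',155,245,22),('drivertip',140,275,10),('driverhandle',132,330,20)):
    p=atz(S,u,v,z); d=p-[*J,0]; print(n,round(d@ex),round(d@ey))
D=load('side')
for n,u,v,z in(('offcutL',263,320,0),('offcutR',300,320,10)):
    p=atz(D,u,v,z); d=p-[*J,0]; print(n,round(d@ex),round(d@ey))
a=snap('side','side5.png')['color'][150:300,180:380,::-1]; cv2.imwrite('pics/si5.png',cv2.resize(a,None,fx=4,fy=4,interpolation=cv2.INTER_CUBIC))
E
```

```text
t 19.1333 jig [-138.5  -93.2   14.4]
rotvec [0.003 0.088 0.   ]
shift cm (target axes) [ 0.08 12.18 -0.28]
shift cm (target axes) [7.64 0.   7.64]
q [-18.3  23.9 141.2 159.4  25.7 -82.1] F [ 0.4  0.6 -0.4]
offcut -203 -326
drivertip -145 -399
driverhandle -6 -478
offcutL -239 -301
offcutR -158 -345
```

View pics/si5.png

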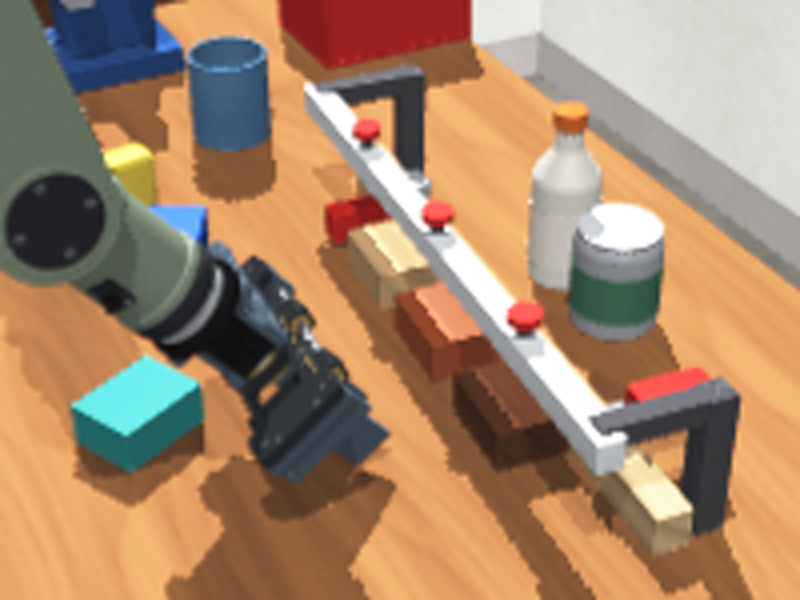

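All three are home against the fence. Now I'll go round to the right end and side-push.

move_arm(plan=[{"tx": 0,"ty": 2.0,"tz": -0.1,"wx": 0,"wy": 0.044,"wz": 0},{"tx": 0,"ty": 2.0,"tz": -0.2,"wx": 0,"wy": 0.044,"wz": 0},{"tx": 0,"ty": 2.0,"tz": 0,"wx": 0,"wy": 0,"wz": 0},{"tx": 0,"ty": 2.0,"tz": 0,"wx": 0,"wy": 0,"wz": 0},{"tx": 0,"ty": 2.0,"tz": 0,"wx": 0,"wy": 0,"wz": 0},{"tx": 0,"ty": 2.2,"tz": 0,"wx": 0,"wy": 0,"wz": 0},{"tx": 0,"ty": 0,"tz": 0,"wx": 0,"wy": 0,"wz": 0},{"tx": 0.7,"ty": 0,"tz": 0.7,"wx": 0,"wy": 0,"wz": 0},{"tx": 0.7,"ty": 0,"tz": 0.7,"wx": 0,"wy": 0,"wz": 0},{"tx": 0.7,"ty": 0,"tz": 0.7,"wx": 0,"wy": 0,"wz": 0},{"tx": 0.7,"ty": 0,"tz": 0.7,"wx": 0,"wy": 0,"wz": 0},{"tx": 0,"ty": 0,"tz": 0,"wx": 0,"wy": 0,"wz": 0}])

```text
time_s: 20.18
ee_pos: [556.0, -230.6, 17.4]
ee_rot: [179.7, -45.1, -4.1]
force: [-0.1, -0.2, 0.7]
gripper_width: 40.1
gripper_force: 0.0
```

```bash
python3 go.py 45 -34 -215 17
python3 - <<'E'
from go import *
D=load('side') 
D=grab_frame('side')
si=lambda x,y:((x+.5)/4-.5+180,(y+.5)/4-.5+150)
for n,u,v,z in(('darkFtop',497,437,36),('darkFbot',502,466,0),('darkLtop',455,377,36),('redR',442,350,36),('paleL',350,243,36),('stop',330,207,34)):
    p=atz(D,*si(u,v),z); d=p-[*J,0]; print(n,round(d@ex),round(d@ey))
E
```

```text
t 20.1833 jig [ -98.3 -213.3   17.4]
rotvec [ 0.002 -0.002  0.003]
shift cm (target axes) [4.52 0.17 4.58]
q [-35.4  28.6 134.2 135.6  31.3 -73.2] F [-0.1 -0.2  0.7]
darkFtop -61 -163
darkFbot -52 -155
darkLtop -59 -86
redR -54 -50
paleL -64 124
stop -58 191
```

move_arm(plan=[{"tx": 0.6,"ty": 0,"tz": 0.6,"wx": 0.002,"wy": 0,"wz": 0.003},{"tx": 0.6,"ty": 0,"tz": 0.6,"wx": 0,"wy": 0,"wz": 0},{"tx": 0.6,"ty": 0,"tz": 0.6,"wx": 0,"wy": 0,"wz": 0},{"tx": 0.6,"ty": 0,"tz": 0.6,"wx": 0,"wy": 0,"wz": 0},{"tx": 0.6,"ty": 0,"tz": 0.6,"wx": 0,"wy": 0,"wz": 0},{"tx": 0.5,"ty": 0,"tz": 0.5,"wx": 0,"wy": 0,"wz": 0},{"tx": 0.4,"ty": 0,"tz": 0.4,"wx": 0,"wy": 0,"wz": 0},{"tx": 0.3,"ty": 0,"tz": 0.3,"wx": 0,"wy": 0,"wz": 0},{"tx": 0.3,"ty": 0,"tz": 0.3,"wx": 0,"wy": 0,"wz": 0},{"tx": 0,"ty": 0,"tz": 0,"wx": 0,"wy": 0,"wz": 0}])

```text
time_s: 21.07
ee_pos: [617.1, -236.4, 16.7]
ee_rot: [-179.9, -45.0, -4.5]
force: [-0.5, -0.0, -0.3]
gripper_width: 39.7
gripper_force: 0.0
```

```bash
python3 go.py 45 -34 -215 17
python3 - <<'E'
from h import *
a=snap('side','side6.png')['color'][150:300,180:380,::-1]; cv2.imwrite('pics/si6.png',cv2.resize(a,None,fx=4,fy=4,interpolation=cv2.INTER_CUBIC))
E
```

```text
t 21.0667 jig [ -36.9 -214.5   16.7]
rotvec [ 0.001  0.    -0.003]
shift cm (target axes) [0.23 0.05 0.19]
q [-31.3  30.7 126.8 134.3  26.6 -67.1] F [-0.5 -0.  -0.3]
```

View pics/si6.png

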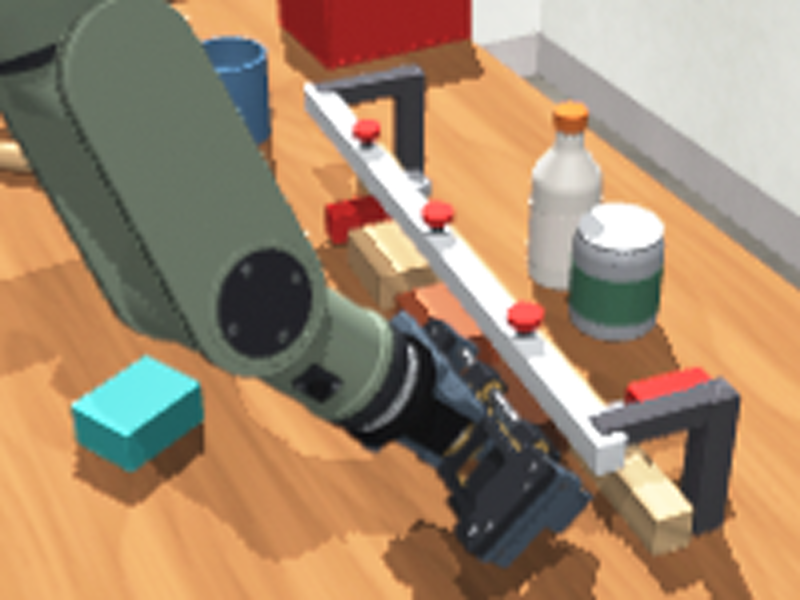

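The hand is clear of the bar. Slide the row to the left.

move_arm(plan=[{"tx": 0,"ty": -0.8,"tz": 0,"wx": 0,"wy": 0,"wz": -0.003},{"tx": 0,"ty": -0.8,"tz": 0,"wx": 0,"wy": 0,"wz": 0},{"tx": 0,"ty": -0.8,"tz": 0,"wx": 0,"wy": 0,"wz": 0},{"tx": 0,"ty": -0.8,"tz": 0,"wx": 0,"wy": 0,"wz": 0},{"tx": 0,"ty": -0.8,"tz": 0,"wx": 0,"wy": 0,"wz": 0},{"tx": 0,"ty": -0.8,"tz": 0,"wx": 0,"wy": 0,"wz": 0},{"tx": 0,"ty": -0.8,"tz": 0,"wx": 0,"wy": 0,"wz": 0},{"tx": 0,"ty": -0.8,"tz": 0,"wx": 0,"wy": 0,"wz": 0},{"tx": 0,"ty": -0.8,"tz": 0,"wx": 0,"wy": 0,"wz": 0},{"tx": 0,"ty": 0,"tz": 0,"wx": 0,"wy": 0,"wz": 0}])

```text
time_s: 21.95
ee_pos: [621.1, -163.4, 16.2]
ee_rot: [180.0, -44.9, -4.3]
force: [-0.4, 1.1, -0.0]
gripper_width: 40.4
gripper_force: 0.0
```

```bash
python3 go.py 45 -36 -98 17
```

```text
t 21.95 jig [ -38.4 -141.4   16.2]
rotvec [0.    0.002 0.001]
shift cm (target axes) [ 0.23 -4.34  0.12]
q [-22.3  29.6 130.4 150.8  26.5 -76.4] F [-0.4  1.1 -0. ]
```

move_arm(plan=[{"tx": 0.05,"ty": -0.6,"tz": 0.04,"wx": 0,"wy": 0,"wz": 0},{"tx": 0.05,"ty": -0.6,"tz": 0.04,"wx": 0,"wy": 0,"wz": 0},{"tx": 0.05,"ty": -0.6,"tz": 0.04,"wx": 0,"wy": 0,"wz": 0},{"tx": 0,"ty": -0.6,"tz": 0,"wx": 0,"wy": 0,"wz": 0},{"tx": 0,"ty": -0.5,"tz": 0,"wx": 0,"wy": 0,"wz": 0},{"tx": 0,"ty": -0.4,"tz": 0,"wx": 0,"wy": 0,"wz": 0},{"tx": 0,"ty": -0.3,"tz": 0,"wx": 0,"wy": 0,"wz": 0},{"tx": 0,"ty": 0,"tz": 0,"wx": 0,"wy": 0,"wz": 0}])

```text
time_s: 22.62
ee_pos: [626.8, -127.7, 16.8]
ee_rot: [179.9, -45.0, -4.2]
force: [0.5, 0.0, -0.5]
gripper_width: 39.6
gripper_force: 0.2
```

```bash
python3 go.py 45 -36 -98 17
```

```text
t 22.6167 jig [ -35.5 -105.4   16.8]
rotvec [-0.     0.     0.001]
shift cm (target axes) [-0.03 -0.74 -0.05]
q [-17.4  29.4 131.2 159.   26.4 -80.4] F [ 0.5  0.  -0.5]
```

move_arm(plan=[{"tx": 0,"ty": -0.15,"tz": 0,"wx": 0,"wy": 0,"wz": 0},{"tx": 0,"ty": -0.15,"tz": 0,"wx": 0,"wy": 0,"wz": 0},{"tx": 0,"ty": -0.15,"tz": 0,"wx": 0,"wy": 0,"wz": 0},{"tx": 0,"ty": -0.1,"tz": 0,"wx": 0,"wy": 0,"wz": 0},{"tx": 0,"ty": -0.1,"tz": 0,"wx": 0,"wy": 0,"wz": 0},{"tx": 0,"ty": 0,"tz": 0,"wx": 0,"wy": 0,"wz": 0}])

```text
time_s: 23.12
ee_pos: [627.3, -122.4, 16.9]
ee_rot: [179.9, -45.0, -4.3]
force: [-1.6, -3.2, 0.3]
gripper_width: 39.7
gripper_force: 1.7
```

move_arm(plan=[{"tx": 0,"ty": -0.1,"tz": 0,"wx": 0,"wy": 0,"wz": 0},{"tx": 0,"ty": -0.1,"tz": 0,"wx": 0,"wy": 0,"wz": 0},{"tx": 0,"ty": 0,"tz": 0,"wx": 0,"wy": 0,"wz": 0}])

```text
time_s: 23.37
ee_pos: [627.4, -120.3, 16.9]
ee_rot: [179.9, -45.0, -4.3]
force: [-0.2, -3.5, 0.9]
gripper_width: 39.7
gripper_force: 1.7
```

move_arm(plan=[{"tx": 0,"ty": -0.1,"tz": 0,"wx": 0,"wy": 0,"wz": 0},{"tx": 0,"ty": -0.1,"tz": 0,"wx": 0,"wy": 0,"wz": 0},{"tx": 0,"ty": 0,"tz": 0,"wx": 0,"wy": 0,"wz": 0}])

```text
time_s: 23.62
ee_pos: [627.4, -120.0, 16.9]
ee_rot: [180.0, -45.0, -4.6]
force: [-3.1, -11.1, 1.1]
gripper_width: 39.9
gripper_force: 5.8
```

move_arm(plan=[{"tx": 0,"ty": -0.1,"tz": 0,"wx": 0,"wy": 0,"wz": 0},{"tx": 0,"ty": 0,"tz": 0,"wx": 0,"wy": 0,"wz": 0}])

```text
time_s: 23.78
ee_pos: [627.3, -119.9, 16.9]
ee_rot: [180.0, -44.9, -4.8]
force: [-2.6, -16.1, 1.1]
gripper_width: 39.6
gripper_force: 7.9
```

```bash
python3 go.py 45 -36 -98 17
```

```text
t 23.7833 jig [-35.6 -97.6  16.9]
rotvec [ 0.006  0.001 -0.006]
shift cm (target axes) [-0.02  0.04 -0.04]
q [-16.   29.3 131.4 161.8  26.3 -81.6] F [ -2.6 -16.1   1.1]
```

The row bears on the stop with about 16 N at the expected position. I'll release, then press each blank to the fence once more.

move_arm(plan=[{"tx": 0,"ty": 0.3,"tz": 0,"wx": 0.003,"wy": 0,"wz": 0},{"tx": 0,"ty": 0.6,"tz": 0,"wx": 0,"wy": 0,"wz": 0},{"tx": 0,"ty": 1.0,"tz": 0,"wx": 0,"wy": 0,"wz": 0},{"tx": 0,"ty": 0.6,"tz": 0,"wx": 0,"wy": 0,"wz": 0},{"tx": -1.0,"ty": 0,"tz": -1.0,"wx": 0,"wy": 0,"wz": 0},{"tx": -1.0,"ty": 0,"tz": -1.0,"wx": 0,"wy": 0,"wz": 0},{"tx": -1.0,"ty": 0,"tz": -1.0,"wx": 0,"wy": 0,"wz": 0},{"tx": -1.0,"ty": 0,"tz": -1.0,"wx": 0,"wy": 0,"wz": 0},{"tx": -0.6,"ty": 0,"tz": -0.6,"wx": 0,"wy": 0,"wz": 0},{"tx": 0,"ty": 0,"tz": 0,"wx": 0,"wy": 0,"wz": 0}])

```text
time_s: 24.62
ee_pos: [558.6, -136.8, 16.0]
ee_rot: [-179.8, -44.8, -4.3]
force: [0.3, 0.3, -1.2]
gripper_width: 40.2
gripper_force: 0.0
```

```bash
python3 go.py 45 -95 -25 16 -73 -25 16
```

```text
t 24.6167 jig [-102.8 -119.6   16. ]
rotvec [-0.002  0.004 -0.   ]
shift cm (target axes) [ 0.55 -9.46  0.55]
shift cm (target axes) [1.56 0.   1.56]
q [-22.3  27.4 139.3 155.7  32.3 -82.1] F [ 0.3  0.3 -1.2]
```

move_arm(plan=[{"tx": 0,"ty": -1.58,"tz": 0,"wx": 0,"wy": 0.004,"wz": 0},{"tx": 0,"ty": -1.58,"tz": 0,"wx": 0,"wy": 0,"wz": 0},{"tx": 0,"ty": -1.58,"tz": 0,"wx": 0,"wy": 0,"wz": 0},{"tx": 0,"ty": -1.58,"tz": 0,"wx": 0,"wy": 0,"wz": 0},{"tx": 0,"ty": -1.58,"tz": 0,"wx": 0,"wy": 0,"wz": 0},{"tx": 0,"ty": -1.58,"tz": 0,"wx": 0,"wy": 0,"wz": 0},{"tx": 0.5,"ty": 0,"tz": 0.5,"wx": 0,"wy": 0,"wz": 0},{"tx": 0.5,"ty": 0,"tz": 0.5,"wx": 0,"wy": 0,"wz": 0},{"tx": 0.5,"ty": 0,"tz": 0.5,"wx": 0,"wy": 0,"wz": 0},{"tx": 0.3,"ty": 0,"tz": 0.3,"wx": 0,"wy": 0,"wz": 0},{"tx": 0,"ty": 0,"tz": 0,"wx": 0,"wy": 0,"wz": 0}])

```text
time_s: 25.53
ee_pos: [594.9, -45.8, 17.5]
ee_rot: [-179.9, -45.3, -4.4]
force: [0.3, -0.0, -1.0]
gripper_width: 40.3
gripper_force: 0.0
```

```bash
python3 go.py 45 -72 -25 16
```

```text
t 25.5333 jig [-73.4 -26.1  17.5]
rotvec [-0.001 -0.006 -0.001]
shift cm (target axes) [-0.   -0.11  0.21]
q [ -6.4  27.9 137.5 177.1  30.7 -88.9] F [ 0.3 -0.  -1. ]
```

move_arm(plan=[{"tx": 0.06,"ty": 0,"tz": 0.08,"wx": 0,"wy": -0.006,"wz": 0},{"tx": 0.07,"ty": 0,"tz": 0.08,"wx": 0,"wy": 0,"wz": 0},{"tx": 0.05,"ty": 0,"tz": 0.06,"wx": 0,"wy": 0,"wz": 0},{"tx": 0,"ty": 0,"tz": 0,"wx": 0,"wy": 0,"wz": 0}])

```text
time_s: 25.87
ee_pos: [595.6, -45.2, 16.5]
ee_rot: [-179.9, -44.8, -4.3]
force: [-0.4, 1.0, 0.4]
gripper_width: 40.1
gripper_force: 0.1
```

move_arm(plan=[{"tx": 0.06,"ty": 0,"tz": 0.06,"wx": 0,"wy": 0,"wz": 0},{"tx": 0,"ty": 0,"tz": 0,"wx": 0,"wy": 0,"wz": 0}])

```text
time_s: 26.03
ee_pos: [596.1, -45.1, 16.4]
ee_rot: [-179.9, -44.8, -4.3]
force: [-1.8, -0.3, 1.3]
gripper_width: 40.0
gripper_force: 0.9
```

move_arm(plan=[{"tx": 0.06,"ty": 0,"tz": 0.06,"wx": 0,"wy": 0,"wz": 0},{"tx": 0.06,"ty": 0,"tz": 0.06,"wx": 0,"wy": 0,"wz": 0},{"tx": 0,"ty": 0,"tz": 0,"wx": 0,"wy": 0,"wz": 0}])

```text
time_s: 26.28
ee_pos: [596.7, -45.1, 16.0]
ee_rot: [-179.9, -44.7, -4.3]
force: [-6.9, -1.3, 5.2]
gripper_width: 39.8
gripper_force: 3.6
```

move_arm(plan=[{"tx": -0.4,"ty": 0,"tz": -0.4,"wx": 0,"wy": 0,"wz": 0},{"tx": -0.6,"ty": 0,"tz": -0.6,"wx": 0,"wy": 0,"wz": 0},{"tx": 0,"ty": -1.6,"tz": 0,"wx": 0,"wy": 0,"wz": 0},{"tx": 0,"ty": -1.6,"tz": 0,"wx": 0,"wy": 0,"wz": 0},{"tx": 0,"ty": -1.6,"tz": 0,"wx": 0,"wy": 0,"wz": 0},{"tx": 0,"ty": -1.6,"tz": 0,"wx": 0,"wy": 0,"wz": 0},{"tx": 0,"ty": -1.6,"tz": 0,"wx": 0,"wy": 0,"wz": 0},{"tx": 0,"ty": 0,"tz": 0,"wx": 0,"wy": 0,"wz": 0},{"tx": 0.4,"ty": 0,"tz": 0.4,"wx": 0,"wy": 0,"wz": 0},{"tx": 0.4,"ty": 0,"tz": 0.4,"wx": 0,"wy": 0,"wz": 0},{"tx": 0,"ty": 0,"tz": 0,"wx": 0,"wy": 0,"wz": 0}])

```text
time_s: 27.2
ee_pos: [602.0, 34.1, 16.5]
ee_rot: [-179.9, -44.8, -4.3]
force: [-0.9, 0.3, -0.6]
gripper_width: 40.0
gripper_force: 0.4
```

```bash
python3 go.py 45 -72 55 16
```

```text
t 27.2 jig [-72.4  54.1  16.5]
rotvec [-0.001  0.003 -0.   ]
shift cm (target axes) [-0.01 -0.09  0.06]
q [  6.2  28.1 135.9 195.2  29.2 -95.8] F [-0.9  0.3 -0.6]
```

Dark pressed at about 7 N; now red.

move_arm(plan=[{"tx": 0.06,"ty": 0,"tz": 0.06,"wx": 0,"wy": 0,"wz": 0},{"tx": 0.06,"ty": 0,"tz": 0.06,"wx": 0,"wy": 0,"wz": 0},{"tx": 0.05,"ty": 0,"tz": 0.05,"wx": 0,"wy": 0,"wz": 0},{"tx": 0,"ty": 0,"tz": 0,"wx": 0,"wy": 0,"wz": 0}])

```text
time_s: 27.53
ee_pos: [602.5, 34.0, 16.2]
ee_rot: [-179.9, -44.7, -4.3]
force: [-5.9, 0.8, 4.1]
gripper_width: 40.2
gripper_force: 2.9
```

move_arm(plan=[{"tx": -0.4,"ty": 0,"tz": -0.4,"wx": 0,"wy": 0,"wz": 0},{"tx": -0.6,"ty": 0,"tz": -0.6,"wx": 0,"wy": 0,"wz": 0},{"tx": 0,"ty": -1.5,"tz": 0,"wx": 0,"wy": 0,"wz": 0},{"tx": 0,"ty": -1.5,"tz": 0,"wx": 0,"wy": 0,"wz": 0},{"tx": 0,"ty": -1.5,"tz": 0,"wx": 0,"wy": 0,"wz": 0},{"tx": 0,"ty": -1.5,"tz": 0,"wx": 0,"wy": 0,"wz": 0},{"tx": 0,"ty": -1.5,"tz": 0,"wx": 0,"wy": 0,"wz": 0},{"tx": 0,"ty": 0,"tz": 0,"wx": 0,"wy": 0,"wz": 0},{"tx": 0.4,"ty": 0,"tz": 0.4,"wx": 0,"wy": 0,"wz": 0},{"tx": 0.4,"ty": 0,"tz": 0.4,"wx": 0,"wy": 0,"wz": 0},{"tx": 0,"ty": 0,"tz": 0,"wx": 0,"wy": 0,"wz": 0}])

```text
time_s: 28.45
ee_pos: [607.0, 108.8, 16.6]
ee_rot: [-179.9, -44.8, -4.4]
force: [-0.5, 1.2, -0.1]
gripper_width: 40.3
gripper_force: 0.5
```

```bash
python3 go.py 45 -72 132 16
```

```text
t 28.45 jig [-73.  129.   16.6]
rotvec [-0.001  0.003 -0.001]
shift cm (target axes) [ 0.02 -0.3   0.11]
q [  17.1   28.8  133.   212.5   28.5 -103.7] F [-0.5  1.2 -0.1]
```

move_arm(plan=[{"tx": 0.06,"ty": 0,"tz": 0.06,"wx": 0,"wy": 0,"wz": 0},{"tx": 0.06,"ty": 0,"tz": 0.06,"wx": 0,"wy": 0,"wz": 0},{"tx": 0.06,"ty": 0,"tz": 0.06,"wx": 0,"wy": 0,"wz": 0},{"tx": 0,"ty": 0,"tz": 0,"wx": 0,"wy": 0,"wz": 0}])

```text
time_s: 28.78
ee_pos: [607.7, 108.7, 16.3]
ee_rot: [-179.9, -44.7, -4.3]
force: [-5.6, -0.2, 4.2]
gripper_width: 39.8
gripper_force: 3.2
```

move_arm(plan=[{"tx": -0.4,"ty": 0,"tz": -0.4,"wx": 0,"wy": 0,"wz": 0},{"tx": -0.8,"ty": 0,"tz": -0.8,"wx": 0,"wy": 0,"wz": 0},{"tx": -0.8,"ty": 0,"tz": -0.8,"wx": 0,"wy": 0,"wz": 0},{"tx": -0.8,"ty": 0,"tz": -0.8,"wx": 0,"wy": 0,"wz": 0},{"tx": -0.8,"ty": 0,"tz": -0.8,"wx": 0,"wy": 0,"wz": 0},{"tx": 0,"ty": 0,"tz": -1.5,"wx": 0,"wy": 0,"wz": 0},{"tx": 0,"ty": 0,"tz": -1.5,"wx": 0,"wy": 0,"wz": 0},{"tx": 0,"ty": 0,"tz": -1.5,"wx": 0,"wy": 0,"wz": 0},{"tx": 0,"ty": 0,"tz": -1.5,"wx": 0,"wy": 0,"wz": 0},{"tx": 0,"ty": 0,"tz": 0,"wx": 0,"wy": 0,"wz": 0}])

```text
time_s: 29.62
ee_pos: [514.0, 116.4, 60.6]
ee_rot: [-179.9, -44.9, -4.3]
force: [0.3, -0.3, -0.2]
gripper_width: 39.7
gripper_force: 0.0
```

```bash
python3 go.py 45 -72 132 16
python3 - <<'E'
from h import *
a=snap('side','side7.png')['color'][175:265,240:360,::-1]; b=snap('wrist','w7.png')['color'][:,:,::-1]
a=cv2.resize(a,(600,450),interpolation=cv2.INTER_CUBIC)[:, :420]
cv2.imwrite('pics/f.png',np.hstack([a,cv2.resize(b,(380,285))[np.r_[0:285]] if 0 else np.vstack([cv2.resize(b,(380,285)),np.zeros((165,380,3),np.uint8)])]))
E
```

```text
t 29.6167 jig [-166.3  129.6   60.6]
rotvec [-0.003  0.002  0.   ]
shift cm (target axes) [ 3.52 -0.24  9.82]
q [  23.5   19.   141.5  222.8   28.7 -108.6] F [ 0.3 -0.3 -0.2]
```

View pics/f.png

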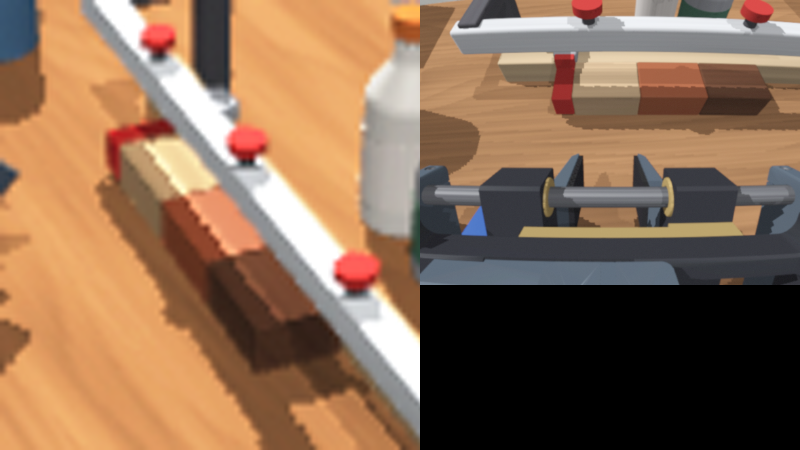

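The picture shows stop, pale, red and dark in one straight row with no visible gaps, flush along the fence. In the wrist view the fronts are in line at about (565 to 770, 110). The hand is clear, so I'm handing in.

```bash
python3 -c "
from workcell import env
print(env.job_done())"
```

```text
the job is handed in; nothing more can be done
None
```

The job is handed in: pale, red and dark lie in one row flat against the fence, pressed against the left (+y) red stop at about 16 N. The last picture shows no visible gaps and the hand clear; `job_done()` gave no verdict.

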